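# Put back the chip drawer and open the hopper gate

### The arm

A 6-joint arm with a two-finger parallel gripper is mounted at the origin on the work surface. World frame = base frame: x ahead of the robot, y to its left, z up, the work surface at z = 0. Lengths are in m, angles in rad, forces in N, time in s.
With the tool pointing down it reaches from about 0.3 to 0.775 m from the base axis. Payload 14.6 kg.
Tool frame: the origin (TCP) lies at the very end of the fingers, on their centre line; the grasp point (between the pads) lies 19 mm behind it; y points along the fingers, x is the direction in which the jaws open and shut, and the axes are right-handed (so a half turn about y gives the same grasp; the last joint's range is limited). The gripper opens to 94 mm and grips with 3 to 60 N. Pads are 16 mm wide; open, the fingers measure 119 mm over their backs; the gripper's body (75 mm by 177 mm) begins 78 mm behind the grasp point.
Start: joints at [1.23, 0.3, 1.521, -0, 1.321, -0.067], TCP at [0.149, 0.53, 0.205] pointing down, gripper open.
Joint ranges: [-3.03, 3.03], [-0.79, 2.21], [0.23, 2.52], [-1.04, 4.18], [0, 3.07], [-2.55, 2.55]. Speed limits (rad/s): [2.22, 2.22, 2.57, 3.14, 3.14, 3.14].

### API

Orientations are given as [roll, pitch, yaw] about the fixed x, y, z axes, in that order (R = Rz(yaw) Ry(pitch) Rx(roll)).
In Python, from station import get_obs, cams, hand_in gives the robot as it stands. The module is installed in compiled form; this text tells all that it offers.
- The arm moves only by the tool step_arm, never from a script. Its argument "plan" is a list of rows, each an object with "grip": the closure, from -1 (fully open) to 1 (shut), so that 0 is half open; "slide": the shift along the tool's x, y, z in m, a list of three; "spin": the turn about the tool's y in degrees. A call has 1 to 20 rows; each row shifts and turns the commanded pose from where the row before left it, along the tool's axes as they then stand; what a row does not reach is not made up. A row lasts 1/12 s, in which the tool goes at most 41.7 mm and 7.16 degrees, less where a joint would pass 70% of its speed; a pose out of reach is approached as far as the arm can. A call is refused whole if a number of a shift passes 0.0417 or a number of a turn 7.16, either way. A call with a gripper value outside its range is refused whole. The fingers move at their own pace and stop on an object; "force" is the grip in N (left out, the last holds). Time passes only in rows, so rows that do not move let the fingers close. It gives the time, the measured TCP pose, the force and the opening at its end, in the units of the state.
- get_obs(): the state, without advancing time (a new reading comes with each control period).
- cams.camera(name): name is "side" or "top" or "wrist"; returns the picture (420x560x3 uint8, blue, green, red); there is no depth.
- cams.calibration(name): a dict with "K" (3x3 intrinsics, pixels), "T" (4x4, takes a point from camera to world coordinates). Camera axes: x right, y up, looking along -z (the intrinsics and any distortion apply to the point x, -y, -z); pixel columns grow to the right and rows downward; lengths in m; the calibration is good to about 2 mm. A picture is of the moment at which its call begins: read the wrist's pose just before it. calibration takes no time and is no camera call; for the wrist camera it gives the pose at the moment of the call.
- hand_in(): hands the job in, once; it reports no verdict.
The state is a dict: "time_s": time; "qpos": joint angles; "joint_vel": joint speeds; "tau": joint torques, N m; "ee_pos": TCP position; "eef_rot": TCP orientation; "force": force on the tool from outside, world axes, zero at the start; "moment": the same for the moment, N m; "grip_width": finger opening in m.
Only numpy, scipy, OpenCV 4.12 (cv2) and the standard library are available. Lean on these libraries where they do the work, as an engineer would, in place of code of your own. Each camera call takes 0.05 s, during which the arm holds its last target.

### The job

The chip drawer of the bench separator has been emptied. Push it back into its bay under the hopper, plain end first, until the snap hook on the leg snaps shut over the drawer's eye; only then draw the hopper's slide gate out until it hits its end stop, so that chips can fall into the drawer again. Leave the other things on the bench where they are.

Things in the scene. Friction and masses are not known exactly. Their poses are not given: they have to be found in the camera images.
- station: Bench chip separator, fixed to the table: sheet-metal hopper (x 200 by y 142 mm, 204 to 251 mm up, pipe stubs to 277 mm up and to x = 140) on four 16 mm legs at x +-88, y +-48, over a drawer bay; chute's underside 98 mm up. Origin on the table under the chute's centre. The drawer enters the bay along +y from the -y side; the slide gate draws out along +y at the other side.
- bay_home (a point): Station (0, 0, 45) mm, station's axes: drawer_center is here, with the same yaw, when the drawer is fully home against the back stops at its +y end.
- bay_mouth (a point): On the table at station (0, -126, 0) mm: where the flared lead-ins of the bay's two steel guide rails begin, x +-79 apart. They narrow to y = -85; from there the rails' inner faces are at x = +-62.5 mm (2.5 mm clear each side of the drawer). Rails 18 mm high.
- hook_seat (a point): Where the upright bar of the drawer's eye sits when home: station (91.5, -72, 60) mm, inside the steel snap hook (45 x 32 mm, level, 7 mm rod, arms at station x = 79 and 104) that is welded to the +x, -y leg. Its mouth, 34 mm before this point, faces station -y, closed by the sprung keeper.
- keeper (a joint): Sprung keeper (24 mm rod) across the snap hook's mouth, rad: 0 shut, about 1.2 when pushed aside by the eye. Hinged on the outer arm, swings only inwards (to +y). Opening it takes about 3 to 6 N on the eye; it springs back to 0 once the eye has passed, with the drawer about 6 mm or less short of home.
- gate (a joint): How far the slide gate is drawn out, m: 0 shut, 0.090 hard against its end stops (shoulders of the plate against two blocks on the runners). Drags with about 4 N plus 8 N per m/s; stays where it is left.
- gate_grip (a point): Middle of the top bar of the gate's bow handle: round bar 10 mm thick, 60 mm long along station y, 170 mm above the table (50 mm above the gate plate), with a leg down to the plate at each end. At station (0, 150, 170) mm when shut; moves with the gate along station +y.
- drawer_center (a point): Centre of the loose chip drawer, half-way up (45 mm above its underside). Open plywood box, 120 mm (its x) x 160 mm (its y) x 90 mm high, walls 9 mm, 0.5 to 1 kg. Its leading end is +y, the bow pull is on its -y end, the eye on its +x wall. Axes are those of the drawer.
- drawer_pull (a point): Middle of the upright bar of the drawer's bow pull: a square bar 12 x 12 mm, reaching from 22 to 84 mm above the table, its axis 55 mm out from the drawer's -y end (drawer (0, -135, 58) mm), joined to the end by 12 mm wide arms at its top and bottom. Can be pinched from above across the drawer's x.
- drawer_eye (a point): Middle of the upright bar of the drawer's steel eye (staple): 8 mm bar, 36 mm tall, 31 mm out from the drawer's +x wall, at drawer (91.5, -72, 60) mm.
- chisel: Bystander: bench chisel lying on its side, about 255 mm long, round handle to its -x.
- tape: Bystander: tape measure, 75 x 42 x 66 mm block.
- mallet: Bystander: wooden mallet lying down, 75 x 125 x 60 mm head, 270 mm long.
- glue: Bystander: glue bottle, 64 mm diameter, 170 mm high, upright.
- offcut: Bystander: offcut of board, 150 x 70 x 19 mm.
- drawer: The chip drawer itself (see drawer_center): origin at the centre of its underside, same axes.

How it is judged:
On the way, in this order (a step that is already met when the one before it is completed fails the run):
1. the drawer is in its bay with its eye caught in the snap hook, keeper shut (y of drawer_center in the frame of station between -0.03 and 0.006 m and x of drawer_center in the frame of station between -0.008 and 0.008 m and angle between the y axis of drawer_center and the y axis of station, either way round below 0.08 rad and z of drawer_center in the frame of station below 0.052 m and value of joint keeper below 0.15 rad), for 0.2 s.
2. the slide gate is drawn out to its end stop (value of joint gate above 0.087 m), for 0.2 s.
At the end, for the whole second after the job is handed in: The drawer stands on the table in its bay with its eye behind the shut keeper (no more than 30 mm short of home, within 8 mm sideways and 0.08 rad, keeper within 0.15 rad of shut), and the slide gate is out within 3 mm of its 90 mm end stop; all at rest (all of step 1 and value of joint gate above 0.087 m and velocity of joint gate below 0.01 m/s and linear speed of drawer below 0.01 m/s); the robot touches nothing.
It fails at once if the gate was drawn out more than 25 mm while the drawer was not in its bay (value of joint gate above 0.025 m and y of drawer_center in the frame of station below -0.032 m).
It fails at once if another thing on the bench was moved more than 30 mm (distance of any of chisel, tape, mallet, glue, offcut from where it was at the start of the episode above 0.03 m).
It also fails if it takes over 70 s, if anything falls off the work surface, if the arm or the gripper's body presses on something with over 40 N, if the wrist force passes 120 N, or if a joint passes its speed limit or range.

## Working session

There is one attempt and no reset: what is moved stays moved. The work goes in short steps, Python scripts to look and compute and a tool call to move; the robot and the scene stay as the last step left them, time stands still between calls to the robot, and variables do not carry over. Pictures are saved under pics/ and viewed, and the job is handed in when it is done.

Besides the shell and the picture viewer there is one more tool, called after ">>>" in YAML: its name, and indented under it one key for each argument. step_arm: Moves the arm, as the interface text tells. Its arguments: {"type":"object","properties":{"plan":{"type":"array","items":{"type":"object","properties":{"grip":{"type":"number"},"slide":{"type":"array","items":{"type":"number"}},"spin":{"type":"number"}}}},"force":{"type":"number"}},"required":["plan"]}

```bash
mkdir -p pics; ls
python3 - <<'E'
from station import get_obs,cams
import cv2
o=get_obs()
for k,v in o.items(): print(k,v)
for n in ["side","top","wrist"]:
    c=cams.calibration(n); print(n,c)
    cv2.imwrite(f"pics/{n}0.png",cams.camera(n))
E
```

```text
pics
time_s 0.0
qpos [ 1.23040351e+00  3.00477366e-01  1.52161306e+00  1.97210211e-06
  1.32069312e+00 -6.65612390e-02]
joint_vel [ 0.0011815   0.00052512  0.00233564  0.00056312  0.00064481 -0.00104555]
tau [ 4.98035715e-04 -5.31775725e+01 -3.52765381e+01  7.09727174e-02
  2.41203932e-02 -4.43341730e-05]
ee_pos [0.14862207 0.52925347 0.20486937]
eef_rot [-1.57071521e+00  1.18813078e-03  1.29696431e+00]
force [-0.43472215 -0.19988987  0.91606805]
moment [-0.0063794  -0.02906408  0.03429834]
grip_width 0.09410128309853222
side {'K': array([[468.96617931,   0.        , 284.02279575],
       [  0.        , 468.96617931, 205.52460754],
       [  0.        ,   0.        ,   1.        ]]), 'T': array([[-0.69016781, -0.68648173,  0.22893497,  0.87205209],
       [ 0.72364142, -0.65619436,  0.2138973 ,  0.35024866],
       [ 0.00338925,  0.31329186,  0.94965084,  1.48917545],
       [ 0.        ,  0.        ,  0.        ,  1.        ]])}
top {'K': array([[491.69508235,   0.        , 284.87632913],
       [  0.        , 491.69508235, 210.28959802],
       [  0.        ,   0.        ,   1.    
[... 169 characters left out ...]
11266740e-02],
       [-3.37464183e-04,  6.81604433e-02,  9.97674316e-01,
         1.46679688e+00],
       [ 0.00000000e+00,  0.00000000e+00,  0.00000000e+00,
         1.00000000e+00]])}
wrist {'K': array([[336.6211595 ,   0.        , 284.38110732],
       [  0.        , 336.6211595 , 209.83661503],
       [  0.        ,   0.        ,   1.        ]]), 'T': array([[ 2.70265411e-01, -9.35844868e-01, -2.26165846e-01,
         8.27808757e-02],
       [ 9.62785854e-01,  2.62721633e-01,  6.34093236e-02,
         5.48712507e-01],
       [ 7.73700723e-05, -2.34886624e-01,  9.72022771e-01,
         3.85446165e-01],
       [ 0.00000000e+00,  0.00000000e+00,  0.00000000e+00,
         1.00000000e+00]])}
```

View pics/top0.png

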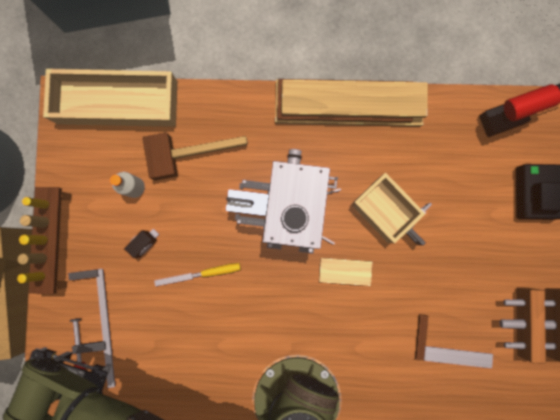

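View pics/side0.png

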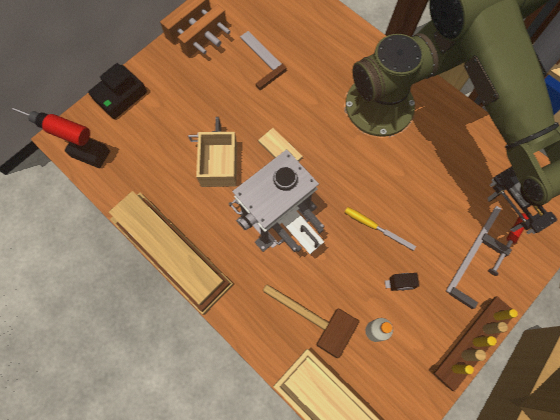

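View pics/wrist0.png

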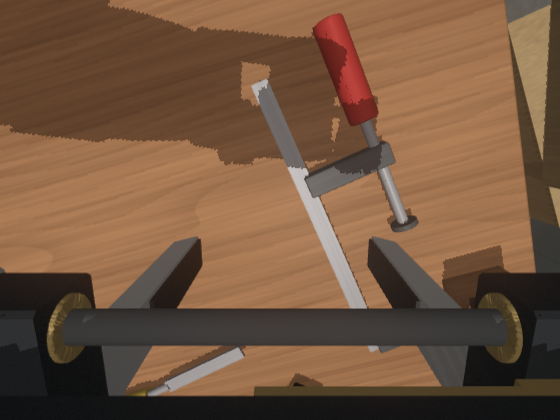

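Run:
```python
import cv2
a=cv2.imread('pics/top0.png')[130:270,215:445]
cv2.imwrite('pics/topc.png',cv2.resize(a,None,fx=3.4,fy=3.4,interpolation=cv2.INTER_CUBIC))
a=cv2.imread('pics/side0.png')[105:265,170:340]
cv2.imwrite('pics/sidec.png',cv2.resize(a,None,fx=3.6,fy=3.6,interpolation=cv2.INTER_CUBIC))
```

```text
(no output)
```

View pics/topc.png

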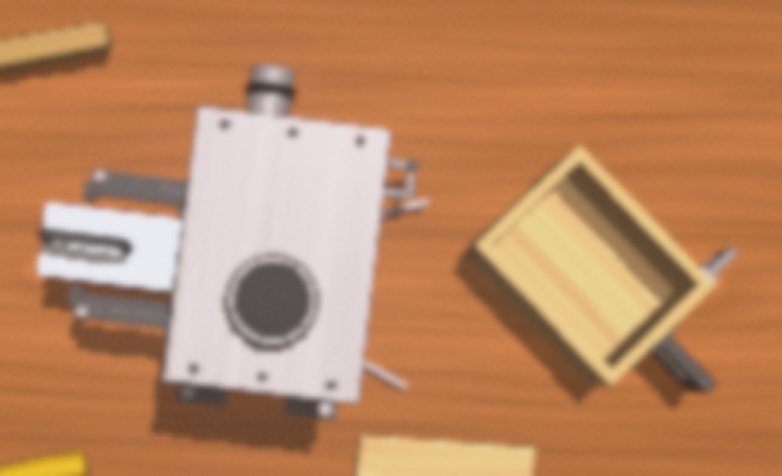

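View pics/sidec.png

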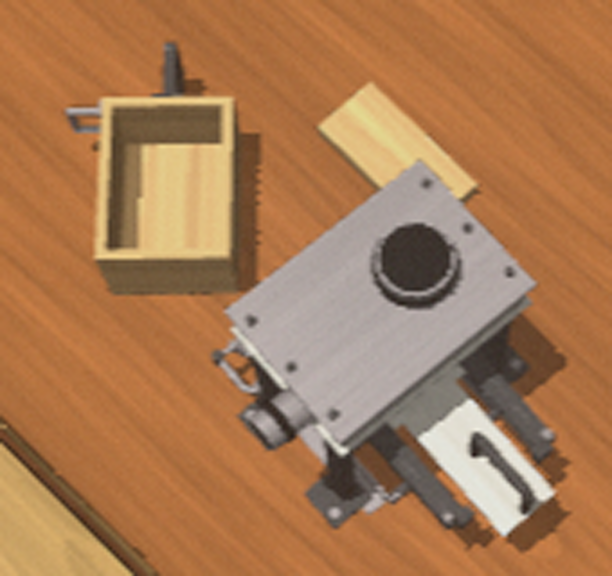

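```bash
cat > h.py <<'E'
import numpy as np,cv2
from station import get_obs,cams
def ray(n,uv,c=None):
    c=c or cams.calibration(n); K,T=c["K"],c["T"]
    uv=np.atleast_2d(uv).astype(float)
    d=np.c_[(uv[:,0]-K[0,2])/K[0,0],-(uv[:,1]-K[1,2])/K[1,1],-np.ones(len(uv))]@T[:3,:3].T
    return T[:3,3],d
def onz(n,uv,z,c=None):
    o,d=ray(n,uv,c); return o+d*((z-o[2])/d[:,2])[:,None]
def proj(n,P,c=None):
    c=c or cams.calibration(n); K,T=c["K"],c["T"]
    p=(np.atleast_2d(P)-T[:3,3])@T[:3,:3]
    return np.c_[K[0,0]*p[:,0]/-p[:,2]+K[0,2],K[1,1]*-p[:,1]/-p[:,2]+K[1,2]]
E
python3 - <<'E'
from h import *
np.set_printoptions(precision=4,suppress=True)
def un(p,s,off): return (np.array(p)+.5)/s-.5+np.array(off)
t=lambda p:un(p,3.4,(215,130)); s=lambda p:un(p,3.6,(170,105))
for nm,f,hp,dr in [("top",t,[(199,107),(390,130),(360,402),(164,380)],[(581,147),(717,280),(610,384),(475,245)]),("side",s,[(227,314),(421,160),(536,285),(341,450)],[(103,97),(236,97),(235,262),(95,258)])]:
    for lab,p,z in [("hop",hp,.251),("drw",dr,.09)]:
        P=onz(nm,f(p),z)[:,:2]; print(nm,lab,P.mean(0),P.tolist())
        e=np.roll(P,-1,0)-P; print(np.linalg.norm(e,axis=1),np.degrees(np.arctan2(e[:,1],e[:,0])))
print(onz("top",t([(45,237),(128,248)]),.175),onz("side",s([(480,437),(525,503)]),.175))
print("pull",onz("top",t([(705,383)]),.084),onz("side",s([(171,45)]),.084))
print("eye",onz("top",t([(730,254)]),.078),onz("side",s([(70,112)]),.078))
E
```

```text
top hop [0.5515 0.0147] [[0.6585090213801584, 0.07489092766527397], [0.6443142384250736, -0.06550355244879592], [0.445021006405627, -0.04654629654642274], [0.4580670306281198, 0.0959252762236982]]
[0.1411 0.2002 0.1431 0.2015] [-95.7734 174.5662  84.7681  -5.9907]
top drw [ 0.5617 -0.251 ] [[0.6586089463698844, -0.23826584194344835], [0.5502794540450777, -0.3511545284444822], [0.4628501785241169, -0.2633167307403882], [0.5752345982673173, -0.15119895986329066]]
[0.1565 0.1239 0.1587 0.1205] [-133.8193  134.8665   44.9319  -46.2411]
side hop [0.5521 0.0187] [[0.6438691994898926, -0.06061704740994345], [0.4439198348955458, -0.04203583931259025], [0.4594894392467741, 0.09722878993248935], [0.660925276536933, 0.08041859032801868]]
[0.2008 0.1401 0.2021 0.1421] [174.6908  83.6209  -4.7704 -96.8956]
side drw [ 0.5594 -0.2473] [[0.5444322969505616, -0.34821098318587757], [0.4598658530972758, -0.25985191897714827], [0.5748393429528986, -0.14407631616962657], [0.6582810345557076, -0.23686504005169112]]
[0.1223 0.1632 0.1248 0.1592] [ 133.7436   45.1992  -48.036  -135.6368]
[[0.5672 0.1942 0.175 ]
 [0.5599 0.1296 0.175 ]] [[0.5626 0.1375 0.175 ]
 [0.5778 0.2007 0.175 ]]
pull [[ 0.4653 -0.343   0.084 ]] [[ 0.4622 -0.3448  0.084 ]]
eye [[ 0.5731 -0.3654  0.078 ]] [[ 0.5733 -0.365   0.078 ]]
```

>>> step_arm:
  plan:
    - {"grip":-1,"slide":[0,-0.03,0],"spin":7}
    - {"grip":-1,"slide":[0,-0.03,0],"spin":7}
  force: 60

```text
time_s: 0.32
ee_pos: [0.1485, 0.5288, 0.2648]
eef_rot: [-1.572, 0.004, 1.047]
force: [-0.7, 0.4, 0.1]
grip_width: 0.0941
```

Run:
```python
import cv2
a=cv2.imread('pics/side0.png')[140:260,440:560]
cv2.imwrite('pics/sidg.png',cv2.resize(a,None,fx=4,fy=4,interpolation=cv2.INTER_CUBIC))
a=cv2.imread('pics/top0.png')[250:300,300:390]
from h import *
im=cv2.imread('pics/top0.png'); 
for (u,v) in [(322,258),(372,262),(371,285),(321,281)]: print(onz("top",(u,v),.019))
```

```text
[[ 0.41399305 -0.06803816  0.019     ]]
[[ 0.40528496 -0.2146871   0.019     ]]
[[ 0.33836696 -0.21231047  0.019     ]]
[[ 0.34700839 -0.06612413  0.019     ]]
```

View pics/sidg.png

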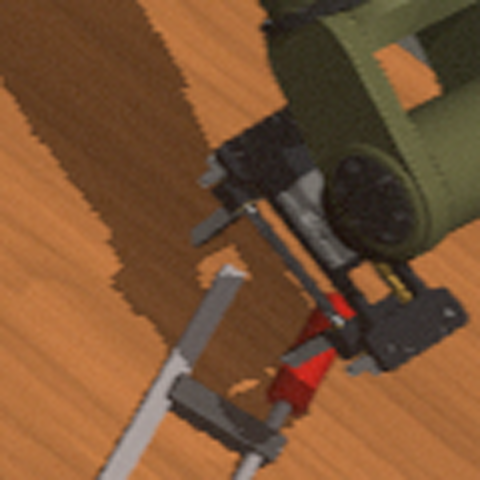

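>>> step_arm:
  plan:
    - {"spin":7}
    - {"spin":7}
    - {"spin":7}
    - {"spin":7}
    - {"spin":7}
    - {"spin":7}
    - {"spin":7}
    - {"spin":7}
    - {"spin":7}
    - {"spin":7}
    - {"spin":7}
    - {"spin":7}
    - {"spin":7}
    - {"spin":7}
    - {"spin":7}

```text
schema error: expected keys grip, slide, spin
```

>>> step_arm:
  plan:
    - {"grip":-1,"slide":[0,0,0],"spin":7}
    - {"grip":-1,"slide":[0,0,0],"spin":7}
    - {"grip":-1,"slide":[0,0,0],"spin":7}
    - {"grip":-1,"slide":[0,0,0],"spin":7}
    - {"grip":-1,"slide":[0,0,0],"spin":7}
    - {"grip":-1,"slide":[0,0,0],"spin":7}
    - {"grip":-1,"slide":[0,0,0],"spin":7}
    - {"grip":-1,"slide":[0,0,0],"spin":7}
    - {"grip":-1,"slide":[0,0,0],"spin":7}
    - {"grip":-1,"slide":[0,0,0],"spin":7}
    - {"grip":-1,"slide":[0,0,0],"spin":7}
    - {"grip":-1,"slide":[0,0,0],"spin":7}
    - {"grip":-1,"slide":[0,0,0],"spin":7}
    - {"grip":-1,"slide":[0,0,0],"spin":7}
    - {"grip":-1,"slide":[0,0,0],"spin":7}

```text
time_s: 1.57
ee_pos: [0.1487, 0.5294, 0.2652]
eef_rot: [-1.571, -0.0, -0.786]
force: [-0.6, -0.3, -0.7]
grip_width: 0.0943
```

>>> step_arm:
  plan:
    - {"grip":-1,"slide":[0.03,0,-0.014],"spin":0}
    - {"grip":-1,"slide":[0.03,0,-0.014],"spin":0}
    - {"grip":-1,"slide":[0.03,0,-0.014],"spin":0}
    - {"grip":-1,"slide":[0.03,0,-0.014],"spin":0}
    - {"grip":-1,"slide":[0.03,0,-0.014],"spin":0}
    - {"grip":-1,"slide":[0.03,0,-0.014],"spin":0}
    - {"grip":-1,"slide":[0.03,0,-0.014],"spin":0}
    - {"grip":-1,"slide":[0.03,0,-0.014],"spin":0}
    - {"grip":-1,"slide":[0.03,0,-0.014],"spin":0}
    - {"grip":-1,"slide":[0.03,0,-0.014],"spin":0}
    - {"grip":-1,"slide":[0.03,0,-0.014],"spin":0}
    - {"grip":-1,"slide":[0.03,0,-0.014],"spin":0}
    - {"grip":-1,"slide":[0.03,0,-0.014],"spin":0}
    - {"grip":-1,"slide":[0.03,0,-0.014],"spin":0}
    - {"grip":-1,"slide":[0.03,0,-0.014],"spin":0}
    - {"grip":-1,"slide":[0.03,0,-0.014],"spin":0}
    - {"grip":-1,"slide":[0.03,0,-0.014],"spin":0}
    - {"grip":-1,"slide":[0.03,0,-0.014],"spin":0}
    - {"grip":-1,"slide":[0.03,0,-0.014],"spin":0}
    - {"grip":-1,"slide":[0.03,0,-0.014],"spin":0}

```text
time_s: 3.23
ee_pos: [0.3785, -0.0933, 0.2654]
eef_rot: [-1.571, -0.0, -0.78]
force: [1.5, 0.8, -0.3]
grip_width: 0.0939
```

>>> step_arm:
  plan:
    - {"grip":-1,"slide":[0.03,0,-0.0146],"spin":0}
    - {"grip":-1,"slide":[0.03,0,-0.0146],"spin":0}
    - {"grip":-1,"slide":[0.03,0,-0.0146],"spin":0}
    - {"grip":-1,"slide":[0.03,0,-0.0146],"spin":0}
    - {"grip":-1,"slide":[0.03,0,-0.0146],"spin":0}
    - {"grip":-1,"slide":[0.03,0,-0.0146],"spin":0}
    - {"grip":-1,"slide":[0.03,0,-0.0146],"spin":0}
    - {"grip":-1,"slide":[0.03,0,-0.0146],"spin":0}
    - {"grip":-1,"slide":[0,0,0],"spin":0}

```text
time_s: 3.98
ee_pos: [0.4671, -0.3473, 0.2635]
eef_rot: [-1.571, 0.002, -0.783]
force: [-0.1, 0.5, -1.1]
grip_width: 0.094
```

Run:
```python
from h import *
o=get_obs();print(o['ee_pos'],o['eef_rot'])
c=cams.calibration("wrist"); im=cams.camera("wrist"); np.save('pics/w1T.npy',c['T']); 
cv2.imwrite('pics/w1.png',im)
print(proj("wrist",[o['ee_pos'],[.465,-.3445,.084],[.5605,-.249,.09],[.574,-.3646,.078]],c))
```

```text
[ 0.46712908 -0.34726888  0.26345354] [-1.57145511  0.00221642 -0.78266846]
[[286.42498143 251.85785094]
 [282.75988062 192.57866294]
 [282.95926387  57.39724743]
 [369.07967422 133.43336976]]
```

View pics/w1.png

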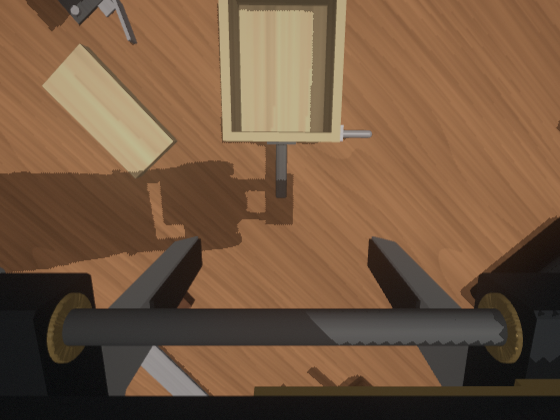

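>>> step_arm:
  plan:
    - {"grip":-1,"slide":[-0.004,0.03,0],"spin":0}
    - {"grip":-1,"slide":[0,0.037,0],"spin":0}
    - {"grip":-1,"slide":[0,0.037,0],"spin":0}
    - {"grip":-1,"slide":[0,0.037,0],"spin":0}
    - {"grip":-1,"slide":[0,0.037,0],"spin":0}
    - {"grip":-1,"slide":[0,0.03,0],"spin":0}
    - {"grip":-1,"slide":[0,0.013,0],"spin":0}
    - {"grip":1,"slide":[0,0,0],"spin":0}
    - {"grip":1,"slide":[0,0,0],"spin":0}
    - {"grip":1,"slide":[0,0,0],"spin":0}
    - {"grip":1,"slide":[0,0,0],"spin":0}
    - {"grip":1,"slide":[0,0,0],"spin":0}
    - {"grip":1,"slide":[0,0,0],"spin":0}
    - {"grip":1,"slide":[0,0,0],"spin":0}
  force: 60

```text
time_s: 5.2
ee_pos: [0.4642, -0.3406, 0.045]
eef_rot: [-1.571, -0.001, -0.78]
force: [0.4, -0.5, 0.1]
grip_width: 0.0509
```

>>> step_arm:
  plan:
    - {"grip":1,"slide":[0,0,0],"spin":0}
    - {"grip":1,"slide":[0,0,0],"spin":0}
    - {"grip":1,"slide":[0,0,0],"spin":0}
    - {"grip":1,"slide":[0,0,0],"spin":0}
    - {"grip":1,"slide":[0,0,0],"spin":0}
    - {"grip":1,"slide":[0,0,0],"spin":0}
    - {"grip":1,"slide":[0,0,0],"spin":0}
    - {"grip":1,"slide":[0,0,0],"spin":0}
    - {"grip":1,"slide":[0,0,0],"spin":0}
    - {"grip":1,"slide":[0,0,0],"spin":0}

```text
time_s: 6.03
ee_pos: [0.464, -0.3405, 0.0444]
eef_rot: [-1.571, -0.0, -0.78]
force: [0.6, -1.2, -0.7]
grip_width: 0.0115
```

Run:
```python
from h import *
c=cams.calibration("wrist"); im=cams.camera("wrist")
cv2.imwrite('pics/w2.png',im);o=get_obs();print(o['ee_pos'],o['grip_width'])
```

```text
[ 0.46404103 -0.34052129  0.04442639] 0.011590976906857084
```

View pics/w2.png

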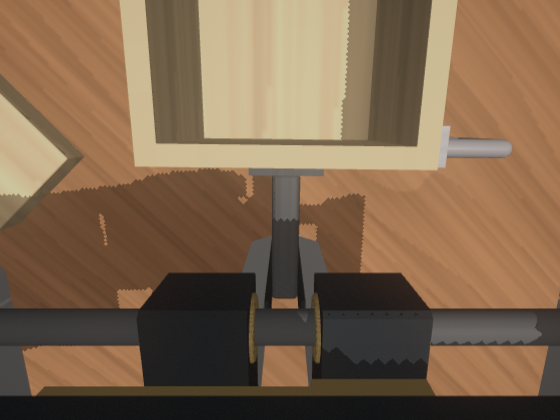

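>>> step_arm:
  plan:
    - {"grip":1,"slide":[0.0043,0,0.0032],"spin":0}
    - {"grip":1,"slide":[0.0043,0,0.0032],"spin":0}
    - {"grip":1,"slide":[0.0043,0,0.0032],"spin":0}
    - {"grip":1,"slide":[0.0043,0,0.0032],"spin":0}
    - {"grip":1,"slide":[0.0043,0,0.0032],"spin":0}
    - {"grip":1,"slide":[0.0043,0,0.0032],"spin":0}
    - {"grip":1,"slide":[0.0043,0,0.0032],"spin":0}
    - {"grip":1,"slide":[0.0043,0,0.0032],"spin":0}
    - {"grip":1,"slide":[0.0043,0,0.0032],"spin":0}
    - {"grip":1,"slide":[0.0043,0,0.0032],"spin":0}

```text
time_s: 6.92
ee_pos: [0.5176, -0.3481, 0.0444]
eef_rot: [-1.571, 0.0, -0.78]
force: [-3.3, -0.1, 2.2]
grip_width: 0.0117
```

>>> step_arm:
  plan:
    - {"grip":1,"slide":[0,0,0],"spin":-2.8}
    - {"grip":1,"slide":[0,0,0],"spin":-2.8}
    - {"grip":1,"slide":[0,0,0],"spin":-2.8}
    - {"grip":1,"slide":[0,0,0],"spin":-2.8}
    - {"grip":1,"slide":[0,0,0],"spin":-2.8}
    - {"grip":1,"slide":[0,0,0],"spin":-2.8}
    - {"grip":1,"slide":[0,0,0],"spin":-2.8}
    - {"grip":1,"slide":[0,0,0],"spin":-2.8}
    - {"grip":1,"slide":[0,0,0],"spin":-2.8}
    - {"grip":1,"slide":[0,0,0],"spin":-2.8}
    - {"grip":1,"slide":[0,0,0],"spin":-2.8}
    - {"grip":1,"slide":[0,0,0],"spin":-2.8}
    - {"grip":1,"slide":[0,0,0],"spin":-2.8}
    - {"grip":1,"slide":[0,0,0],"spin":-2.8}

```text
time_s: 8.08
ee_pos: [0.518, -0.348, 0.0445]
eef_rot: [-1.571, -0.001, -0.094]
force: [3.0, 1.0, 0.2]
grip_width: 0.0113
```

Run:
```python
from h import *
o=get_obs();print(o['ee_pos'],o['eef_rot'],o['grip_width'])
cv2.imwrite('pics/w3.png',cams.camera("wrist"))
t=cams.camera("top");cv2.imwrite('pics/t3.png',t)
cv2.imwrite('pics/t3c.png',cv2.resize(t[130:270,255:445],None,fx=4,fy=4,interpolation=cv2.INTER_CUBIC))
```

```text
[ 0.51798415 -0.34799318  0.04452568] [-1.57076401e+00 -1.43489059e-03 -9.40732881e-02] 0.011335185148839143
```

View pics/w3.png

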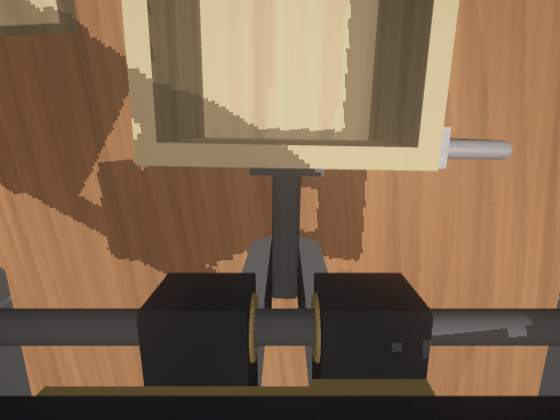

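View pics/t3c.png

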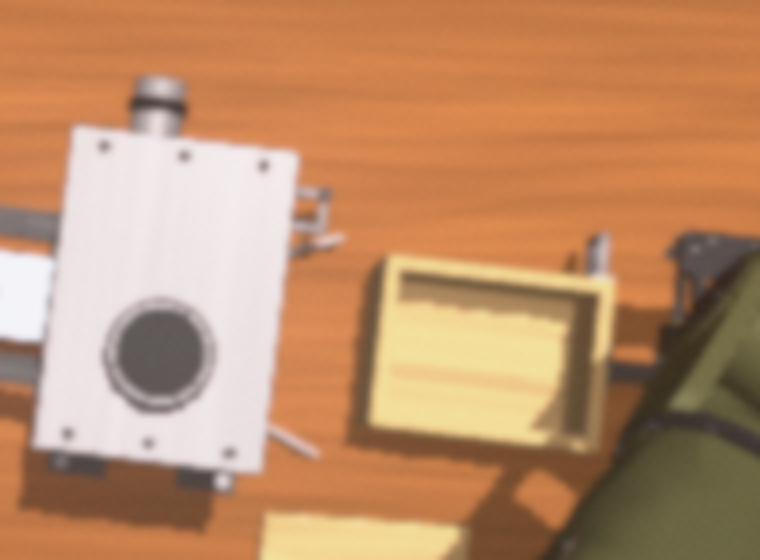

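Run:
```python
from h import *
np.set_printoptions(precision=4,suppress=True)
f=lambda p:(np.array(p)+.5)/4-.5+np.array((255,130))
def rep(l,p,z):
    P=onz("top",f(p),z)[:,:2]; e=np.roll(P,-1,0)-P
    print(l,P.mean(0),np.linalg.norm(e,axis=1),np.degrees(np.arctan2(e[:,1],e[:,0])));return P.mean(0)
h=rep("hop",[(73,126),(299,153),(263,473),(33,450)],.251)
d=rep("drw",[(388,255),(615,277),(597,453),(367,430)],.09)
tips=onz("top",f([(342,239),(318,456)]),.018)[:,:2]
for org in [(0.552,0.0165)]:
  for yw in (-5.0,-5.5,-6.0):
    a=np.radians(yw);R=np.array([[np.cos(a),-np.sin(a)],[np.sin(a),np.cos(a)]])
    S=lambda P:(np.atleast_2d(P)-org)@R
    print(yw,"tips",S(tips),"hop",S(h),"drw",S(d),"tcp",S((.518,-.348)))
```

```text
hop [0.551 0.015] [0.1419 0.2002 0.1425 0.2032] [-95.7192 174.4424  85.4606  -5.7228]
drw [ 0.5307 -0.2167] [0.1601 0.1243 0.1613 0.1239] [-94.411  174.3723  85.4496  -6.1753]
-5.0 tips [[ 0.077  -0.129 ]
 [-0.0845 -0.1275]] hop [[-0.0008 -0.0016]] drw [[-0.0009 -0.2342]] tcp [[-0.0021 -0.3661]]
-5.5 tips [[ 0.0781 -0.1283]
 [-0.0833 -0.1282]] hop [[-0.0008 -0.0016]] drw [[ 0.0012 -0.2342]] tcp [[ 0.0011 -0.3661]]
-6.0 tips [[ 0.0792 -0.1277]
 [-0.0822 -0.1289]] hop [[-0.0008 -0.0016]] drw [[ 0.0032 -0.2342]] tcp [[ 0.0043 -0.3661]]
```

>>> step_arm:
  plan:
    - {"grip":1,"slide":[-0.001,0,0.01],"spin":0}
    - {"grip":1,"slide":[-0.001,0,0.01],"spin":0}
    - {"grip":1,"slide":[0,0,0.01],"spin":0}
    - {"grip":1,"slide":[0,0,0.01],"spin":0}
    - {"grip":1,"slide":[0,0,0.01],"spin":0}
    - {"grip":1,"slide":[0,0,0.01],"spin":0}
    - {"grip":1,"slide":[0,0,0.01],"spin":0}

```text
time_s: 8.77
ee_pos: [0.5219, -0.2769, 0.0444]
eef_rot: [-1.571, 0.0, -0.096]
force: [-0.4, -2.2, -0.2]
grip_width: 0.0117
```

Run:
```python
from h import *
np.set_printoptions(precision=4,suppress=True)
o=get_obs();print(o['ee_pos'],o['eef_rot'],o['force'],o['moment'])
t=cams.camera("top")
cv2.imwrite('pics/t4c.png',cv2.resize(t[150:260,285:425],None,fx=5,fy=5,interpolation=cv2.INTER_CUBIC))
s=cams.camera("side")
cv2.imwrite('pics/s4c.png',cv2.resize(s[105:265,170:340],None,fx=3.6,fy=3.6,interpolation=cv2.INTER_CUBIC))
```

```text
[ 0.5219 -0.2769  0.0444] [-1.5708  0.0001 -0.0956] [-0.4282 -2.1505 -0.1862] [-0.3932  0.1565 -0.0016]
```

View pics/t4c.png

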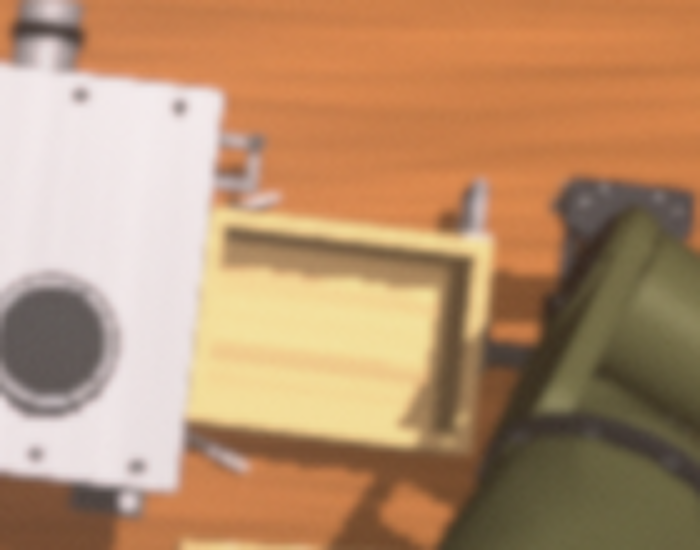

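View pics/s4c.png

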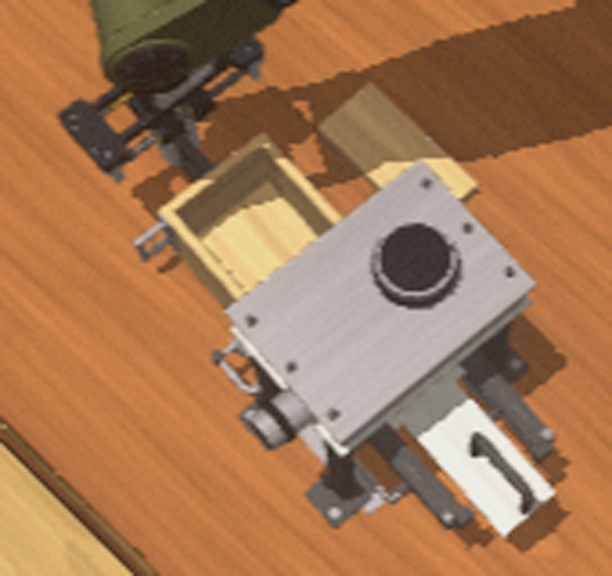

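>>> step_arm:
  plan:
    - {"grip":1,"slide":[0,0,0.007],"spin":0}
    - {"grip":1,"slide":[0,0,0.007],"spin":0}
    - {"grip":1,"slide":[0,0,0.007],"spin":0}

```text
time_s: 9.12
ee_pos: [0.5238, -0.2569, 0.0444]
eef_rot: [-1.571, -0.0, -0.096]
force: [-1.3, -0.8, -0.9]
grip_width: 0.0119
```

>>> step_arm:
  plan:
    - {"grip":1,"slide":[0,0,0.007],"spin":0}
    - {"grip":1,"slide":[0,0,0.007],"spin":0}
    - {"grip":1,"slide":[0,0,0.007],"spin":0}

```text
time_s: 9.37
ee_pos: [0.5258, -0.2356, 0.0444]
eef_rot: [-1.571, 0.0, -0.096]
force: [-0.5, -2.3, -0.9]
grip_width: 0.0116
```

>>> step_arm:
  plan:
    - {"grip":1,"slide":[0,0,0.007],"spin":0}
    - {"grip":1,"slide":[0,0,0.007],"spin":0}
    - {"grip":1,"slide":[0,0,0.007],"spin":0}
    - {"grip":1,"slide":[0,0,0.007],"spin":0}

```text
time_s: 9.7
ee_pos: [0.5285, -0.2077, 0.0444]
eef_rot: [-1.571, 0.0, -0.096]
force: [0.6, -1.6, -2.1]
grip_width: 0.0115
```

Run:
```python
from h import *
np.set_printoptions(precision=4,suppress=True)
o=get_obs();print(o['ee_pos'],o['eef_rot'],o['force'],o['moment'])
```

```text
[ 0.5285 -0.2077  0.0444] [-1.5707  0.0001 -0.0957] [ 0.6335 -1.6117 -2.0561] [-0.4387  0.1269  0.0035]
```

>>> step_arm:
  plan:
    - {"grip":1,"slide":[0,0,0.007],"spin":0}
    - {"grip":1,"slide":[0,0,0.007],"spin":0}
    - {"grip":1,"slide":[0,0,0.007],"spin":0}

```text
time_s: 9.95
ee_pos: [0.5305, -0.1869, 0.0444]
eef_rot: [-1.571, 0.0, -0.096]
force: [0.4, -2.4, -1.3]
grip_width: 0.0113
```

>>> step_arm:
  plan:
    - {"grip":1,"slide":[0,0,0.007],"spin":0}
    - {"grip":1,"slide":[0,0,0.007],"spin":0}
    - {"grip":1,"slide":[0,0,0.007],"spin":0}

```text
time_s: 10.2
ee_pos: [0.5326, -0.1659, 0.0445]
eef_rot: [-1.571, 0.0, -0.096]
force: [0.5, -2.3, -1.1]
grip_width: 0.0117
```

Run:
```python
from h import *
np.set_printoptions(precision=4,suppress=True)
o=get_obs();print(o['ee_pos'],o['eef_rot'],o['force'],o['moment'])
t=cams.camera("top")
cv2.imwrite('pics/t5c.png',cv2.resize(t[150:260,285:425],None,fx=5,fy=5,interpolation=cv2.INTER_CUBIC))
s=cams.camera("side")
cv2.imwrite('pics/s5c.png',cv2.resize(s[105:265,170:340],None,fx=3.6,fy=3.6,interpolation=cv2.INTER_CUBIC))
```

```text
[ 0.5326 -0.1659  0.0445] [-1.5708  0.     -0.0958] [ 0.5176 -2.2721 -1.0693] [-0.4264  0.1712  0.0256]
```

View pics/t5c.png

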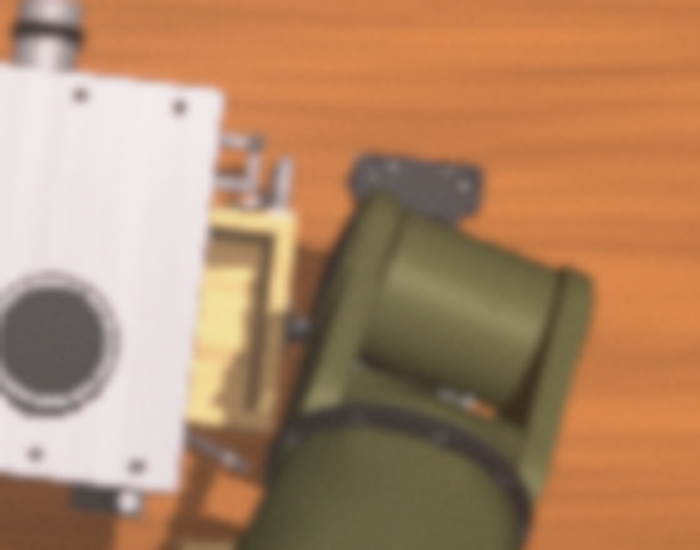

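View pics/s5c.png

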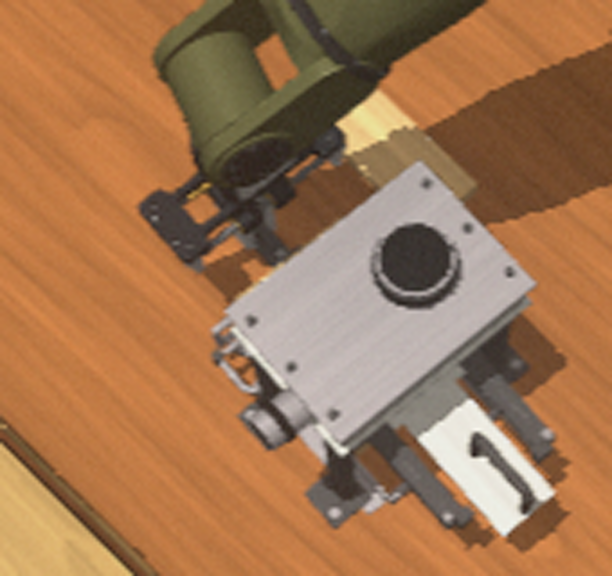

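>>> step_arm:
  plan:
    - {"grip":1,"slide":[0,0,0.005],"spin":0}
    - {"grip":1,"slide":[0,0,0.005],"spin":0}
    - {"grip":1,"slide":[0,0,0.005],"spin":0}

```text
time_s: 10.55
ee_pos: [0.5336, -0.1519, 0.0444]
eef_rot: [-1.572, 0.001, -0.096]
force: [-4.3, -8.5, 0.3]
grip_width: 0.0117
```

>>> step_arm:
  plan:
    - {"grip":1,"slide":[0,0,0.005],"spin":0}
    - {"grip":1,"slide":[0,0,0.005],"spin":0}

```text
time_s: 10.72
ee_pos: [0.5344, -0.1425, 0.0445]
eef_rot: [-1.572, 0.001, -0.097]
force: [-5.6, -10.9, 0.7]
grip_width: 0.0117
```

>>> step_arm:
  plan:
    - {"grip":1,"slide":[0,0,0.005],"spin":0}
    - {"grip":1,"slide":[0,0,0.005],"spin":0}

```text
time_s: 10.88
ee_pos: [0.5354, -0.1322, 0.0444]
eef_rot: [-1.572, 0.001, -0.097]
force: [-5.5, -7.3, 0.6]
grip_width: 0.0116
```

>>> step_arm:
  plan:
    - {"grip":1,"slide":[0,0,0.005],"spin":0}

```text
time_s: 10.97
ee_pos: [0.5359, -0.1271, 0.0444]
eef_rot: [-1.571, 0.001, -0.097]
force: [-3.5, -4.6, 0.3]
grip_width: 0.0118
```

>>> step_arm:
  plan:
    - {"grip":1,"slide":[0,0,0.004],"spin":0}
    - {"grip":1,"slide":[0,0,0.003],"spin":0}

```text
time_s: 11.13
ee_pos: [0.5369, -0.1195, 0.0444]
eef_rot: [-1.571, 0.0, -0.096]
force: [-0.9, -2.2, -0.4]
grip_width: 0.0117
```

>>> step_arm:
  plan:
    - {"grip":1,"slide":[0,0,0.003],"spin":0}
    - {"grip":1,"slide":[0,0,0],"spin":0}

```text
time_s: 11.3
ee_pos: [0.5374, -0.1162, 0.0444]
eef_rot: [-1.57, 0.0, -0.095]
force: [0.3, 1.5, -0.2]
grip_width: 0.0118
```

>>> step_arm:
  plan:
    - {"grip":1,"slide":[0,0,0.002],"spin":0}
    - {"grip":1,"slide":[0,0,0],"spin":0}

```text
time_s: 11.47
ee_pos: [0.5374, -0.1156, 0.0447]
eef_rot: [-1.572, -0.0, -0.096]
force: [-2.2, -7.3, 0.6]
grip_width: 0.0116
```

>>> step_arm:
  plan:
    - {"grip":1,"slide":[0,0,0.0015],"spin":0}
    - {"grip":1,"slide":[0,0,0],"spin":0}

```text
time_s: 11.63
ee_pos: [0.5374, -0.1154, 0.045]
eef_rot: [-1.574, -0.0, -0.096]
force: [-5.9, -17.6, 3.4]
grip_width: 0.0116
```

Run:
```python
from h import *
np.set_printoptions(precision=4,suppress=True)
o=get_obs();print(o['ee_pos'],o['eef_rot'],o['force'],o['moment'])
t=cams.camera("top")
cv2.imwrite('pics/t6c.png',cv2.resize(t[165:205,315:375],None,fx=12,fy=12,interpolation=cv2.INTER_CUBIC))
s=cams.camera("side")
cv2.imwrite('pics/s6c.png',cv2.resize(s[185:225,220:260],None,fx=14,fy=14,interpolation=cv2.INTER_CUBIC))
cv2.imwrite('pics/w6.png',cams.camera("wrist"))
```

```text
[ 0.5374 -0.1154  0.045 ] [-1.5739 -0.0002 -0.0961] [ -5.9409 -17.6093   3.3604] [-2.8506  1.1931  0.026 ]
```

View pics/t6c.png

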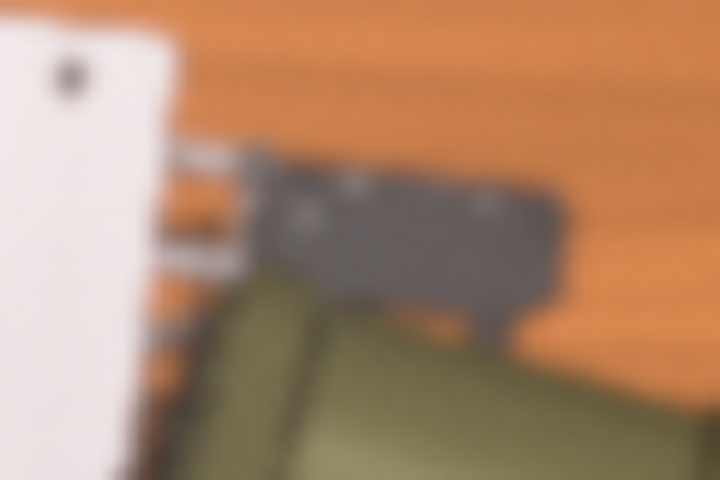

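View pics/s6c.png

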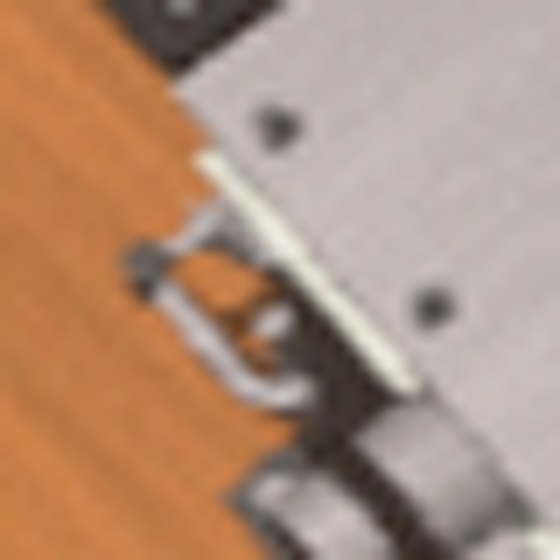

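View pics/w6.png

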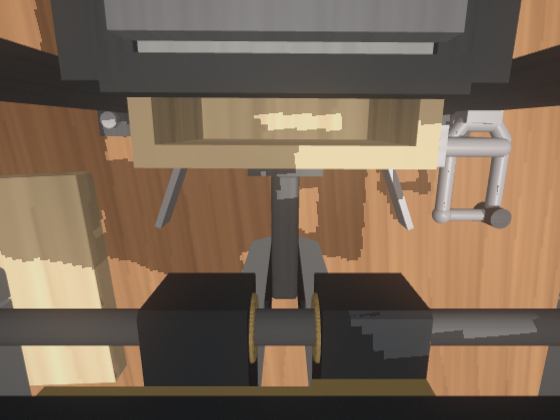

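>>> step_arm:
  plan:
    - {"grip":1,"slide":[0,0,-0.0025],"spin":0}
    - {"grip":-1,"slide":[0,0,0],"spin":0}
    - {"grip":-1,"slide":[0,0,0],"spin":0}
    - {"grip":-1,"slide":[0,0,0],"spin":0}
    - {"grip":-1,"slide":[0,0,0],"spin":0}
    - {"grip":-1,"slide":[0,0,0],"spin":0}
    - {"grip":-1,"slide":[0,0,0],"spin":0}
    - {"grip":-1,"slide":[0,0,0],"spin":0}
    - {"grip":-1,"slide":[0,0,0],"spin":0}
    - {"grip":-1,"slide":[0,0,-0.01],"spin":0}
    - {"grip":-1,"slide":[0,0,-0.025],"spin":0}
    - {"grip":-1,"slide":[0,0,-0.03],"spin":0}

```text
time_s: 12.78
ee_pos: [0.5312, -0.1809, 0.0445]
eef_rot: [-1.571, -0.0, -0.094]
force: [0.8, -0.4, 0.0]
grip_width: 0.0815
```

Run:
```python
from h import *
np.set_printoptions(precision=4,suppress=True)
o=get_obs();print(o['ee_pos'],o['eef_rot'],o['force'],o['grip_width'])
cv2.imwrite('pics/w7.png',cams.camera("wrist"))
```

```text
[ 0.5312 -0.1809  0.0445] [-1.5708 -0.     -0.0936] [ 0.8469 -0.3619  0.0199] 0.08151876592997251
```

View pics/w7.png

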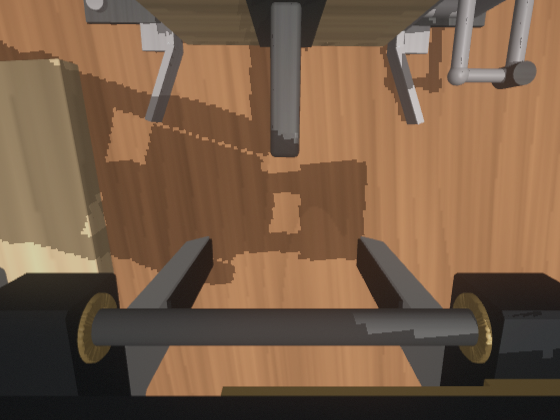

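>>> step_arm:
  plan:
    - {"grip":-1,"slide":[0,-0.036,0],"spin":0}
    - {"grip":-1,"slide":[0,-0.036,0],"spin":0}
    - {"grip":-1,"slide":[0,-0.036,0],"spin":0}
    - {"grip":-1,"slide":[0,-0.036,0],"spin":0}
    - {"grip":-1,"slide":[0,-0.036,0],"spin":0}
    - {"grip":-1,"slide":[0,-0.036,0],"spin":0}
    - {"grip":-1,"slide":[0,-0.036,0],"spin":0}
    - {"grip":-1,"slide":[0,-0.036,0],"spin":0}
    - {"grip":-1,"slide":[0,0,0],"spin":0}

```text
time_s: 13.58
ee_pos: [0.532, -0.1815, 0.3399]
eef_rot: [-1.574, -0.01, -0.096]
force: [0.4, 0.1, 0.6]
grip_width: 0.094
```

>>> step_arm:
  plan:
    - {"grip":-1,"slide":[0,0,0.033],"spin":0}
    - {"grip":-1,"slide":[0,0,0.033],"spin":0}
    - {"grip":-1,"slide":[0,0,0.033],"spin":0}
    - {"grip":-1,"slide":[0,0,0.033],"spin":0}
    - {"grip":-1,"slide":[0,0,0.033],"spin":0}
    - {"grip":-1,"slide":[0,0,0.033],"spin":0}
    - {"grip":-1,"slide":[0,0,0.033],"spin":0}
    - {"grip":-1,"slide":[0,0,0.033],"spin":0}
    - {"grip":-1,"slide":[0,0,0.033],"spin":0}
    - {"grip":-1,"slide":[0,0,0.033],"spin":0}
    - {"grip":-1,"slide":[0,0,0.016],"spin":0}
    - {"grip":-1,"slide":[0,0,0],"spin":0}

```text
time_s: 14.58
ee_pos: [0.5642, 0.1663, 0.3317]
eef_rot: [-1.571, 0.001, -0.093]
force: [-0.2, -0.0, -0.6]
grip_width: 0.094
```

Run:
```python
from h import *
np.set_printoptions(precision=4,suppress=True)
o=get_obs();print(o['ee_pos'],o['eef_rot'],o['force'],o['grip_width'])
c=cams.calibration("wrist");np.save('pics/T8.npy',c['T'])
cv2.imwrite('pics/w8.png',cams.camera("wrist"))
print(proj("wrist",[[.565,.166,.175]],c))
t=cams.camera("top")
cv2.imwrite('pics/t8c.png',cv2.resize(t[150:260,215:355],None,fx=5,fy=5,interpolation=cv2.INTER_CUBIC))
```

```text
[0.5642 0.1663 0.3317] [-1.5707  0.0009 -0.0928] [-0.1778 -0.0395 -0.6327] 0.0939579395896499
[[285.9504 198.2017]]
```

View pics/w8.png

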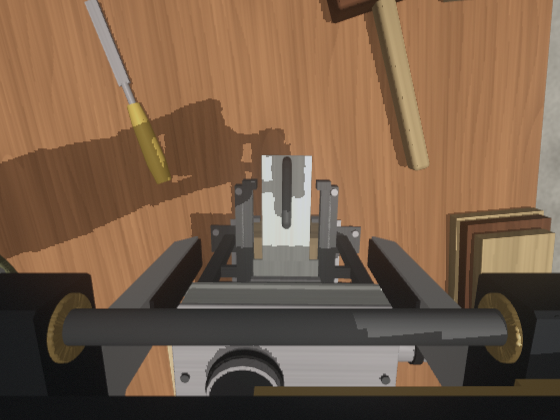

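View pics/t8c.png

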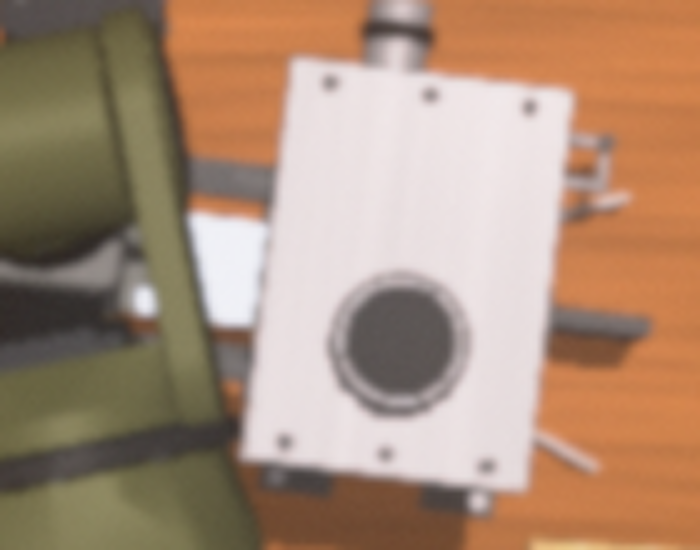

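>>> step_arm:
  plan:
    - {"grip":0,"slide":[0.001,0.03,0.004],"spin":0}
    - {"grip":0,"slide":[0,0.03,0],"spin":0}
    - {"grip":0,"slide":[0,0.03,0],"spin":0}
    - {"grip":0,"slide":[0,0.02,0],"spin":0}
    - {"grip":0,"slide":[0,0.02,0],"spin":0}
    - {"grip":0,"slide":[0,0.02,0],"spin":0}
    - {"grip":0,"slide":[0,0.02,0],"spin":0}
    - {"grip":0,"slide":[0,0.01,0],"spin":0}
    - {"grip":1,"slide":[0,0,0],"spin":0}
    - {"grip":1,"slide":[0,0,0],"spin":0}
    - {"grip":1,"slide":[0,0,0],"spin":0}
    - {"grip":1,"slide":[0,0,0],"spin":0}
    - {"grip":1,"slide":[0,0,0],"spin":0}
    - {"grip":1,"slide":[0,0,0],"spin":0}
    - {"grip":1,"slide":[0,0,0],"spin":0}
    - {"grip":1,"slide":[0,0,0],"spin":0}
    - {"grip":1,"slide":[0,0,0],"spin":0}
    - {"grip":1,"slide":[0,0,0],"spin":0}
  force: 40

```text
time_s: 16.18
ee_pos: [0.5662, 0.1677, 0.1531]
eef_rot: [-1.57, -0.002, -0.096]
force: [5.7, -0.2, 3.6]
grip_width: 0.009
```

Run:
```python
from h import *
np.set_printoptions(precision=4,suppress=True)
o=get_obs();print(o['ee_pos'],o['eef_rot'],o['force'],o['grip_width'])
cv2.imwrite('pics/w9.png',cams.camera("wrist"))
```

```text
[0.5662 0.1677 0.1531] [-1.5704 -0.0017 -0.0958] [ 5.6705 -0.1801  3.6244] 0.009022625430422815
```

View pics/w9.png

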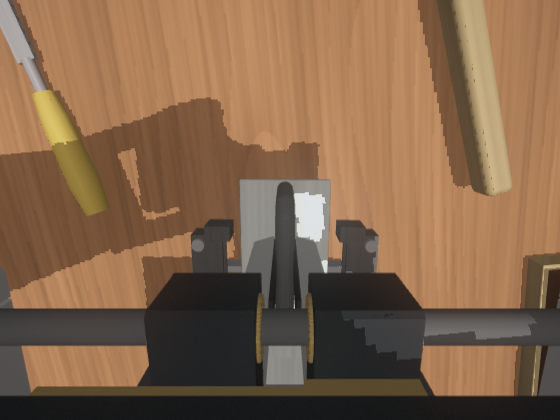

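>>> step_arm:
  plan:
    - {"grip":1,"slide":[0,0,0.007],"spin":0}
    - {"grip":1,"slide":[0,0,0.007],"spin":0}
    - {"grip":1,"slide":[0,0,0.007],"spin":0}
    - {"grip":1,"slide":[0,0,0.007],"spin":0}
    - {"grip":1,"slide":[0,0,0.007],"spin":0}

```text
time_s: 16.65
ee_pos: [0.5697, 0.2022, 0.153]
eef_rot: [-1.572, -0.002, -0.096]
force: [5.9, -5.5, 4.6]
grip_width: 0.0089
```

>>> step_arm:
  plan:
    - {"grip":1,"slide":[0,0,0.007],"spin":0}
    - {"grip":1,"slide":[0,0,0.007],"spin":0}
    - {"grip":1,"slide":[0,0,0.007],"spin":0}
    - {"grip":1,"slide":[0,0,0.007],"spin":0}
    - {"grip":1,"slide":[0,0,0.007],"spin":0}
    - {"grip":1,"slide":[0,0,0.007],"spin":0}

```text
time_s: 17.15
ee_pos: [0.5739, 0.2439, 0.153]
eef_rot: [-1.571, -0.002, -0.096]
force: [7.9, -5.2, 4.7]
grip_width: 0.0089
```

>>> step_arm:
  plan:
    - {"grip":1,"slide":[0,0,0.004],"spin":0}
    - {"grip":1,"slide":[0,0,0.004],"spin":0}

```text
time_s: 17.32
ee_pos: [0.5748, 0.252, 0.153]
eef_rot: [-1.571, -0.003, -0.096]
force: [8.8, -4.6, 4.8]
grip_width: 0.0089
```

>>> step_arm:
  plan:
    - {"grip":1,"slide":[0,0,0.003],"spin":0}
    - {"grip":1,"slide":[0,0,0.003],"spin":0}

```text
time_s: 17.48
ee_pos: [0.5753, 0.2568, 0.153]
eef_rot: [-1.574, -0.002, -0.096]
force: [2.7, -29.6, 11.6]
grip_width: 0.0089
```

>>> step_arm:
  plan:
    - {"grip":1,"slide":[0,0,0],"spin":0}
    - {"grip":1,"slide":[0,0,0],"spin":0}
    - {"grip":1,"slide":[0,0,-0.0005],"spin":0}
    - {"grip":-0.2,"slide":[0,0,0],"spin":0}
    - {"grip":-0.2,"slide":[0,0,0],"spin":0}
    - {"grip":-0.2,"slide":[0,0,0],"spin":0}
    - {"grip":-0.2,"slide":[0,0,0],"spin":0}
    - {"grip":-0.2,"slide":[0,0,0],"spin":0}
    - {"grip":-0.2,"slide":[0,0,0],"spin":0}
    - {"grip":-0.2,"slide":[0,0,0],"spin":0}
    - {"grip":-0.2,"slide":[0,0,0],"spin":0}

```text
time_s: 18.4
ee_pos: [0.5742, 0.2579, 0.1524]
eef_rot: [-1.571, 0.0, -0.096]
force: [0.2, 0.2, -0.2]
grip_width: 0.0556
```

Run:
```python
from h import *
np.set_printoptions(precision=4,suppress=True)
o=get_obs();print(o['ee_pos'],o['eef_rot'],o['force'],o['grip_width'])
cv2.imwrite('pics/w10.png',cams.camera("wrist"))
```

```text
[0.5742 0.2579 0.1524] [-1.5709  0.0002 -0.0957] [ 0.2184  0.1813 -0.1932] 0.055581504705370995
```

View pics/w10.png

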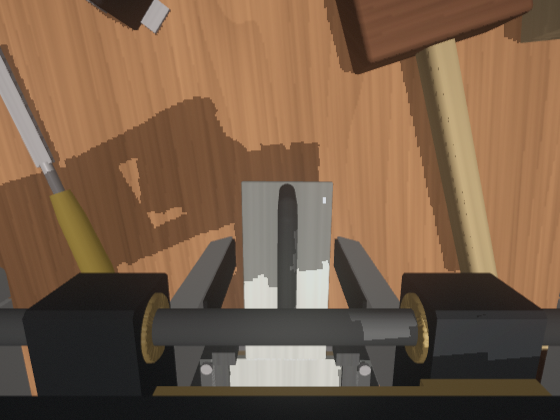

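Released, bar clear of both fingers. Rise, move back toward the base side, and check all views.

>>> step_arm:
  plan:
    - {"grip":-0.2,"slide":[0,-0.02,0],"spin":0}
    - {"grip":-0.2,"slide":[0,-0.03,0],"spin":0}
    - {"grip":-0.2,"slide":[0,-0.03,0],"spin":0}
    - {"grip":-0.2,"slide":[0,-0.03,0],"spin":0}
    - {"grip":-0.2,"slide":[0,-0.03,0],"spin":0}
    - {"grip":-0.2,"slide":[0,-0.03,0],"spin":0}
    - {"grip":-0.2,"slide":[-0.03,0,0.02],"spin":0}
    - {"grip":-0.2,"slide":[-0.03,0,0.03],"spin":0}
    - {"grip":-0.2,"slide":[-0.03,0,0.03],"spin":0}
    - {"grip":-0.2,"slide":[-0.03,0,0.03],"spin":0}
    - {"grip":-0.2,"slide":[-0.03,0,0.03],"spin":0}
    - {"grip":-0.2,"slide":[-0.03,0,0.03],"spin":0}
    - {"grip":-0.2,"slide":[-0.03,0,0.03],"spin":0}
    - {"grip":-0.2,"slide":[0,0,0],"spin":0}
    - {"grip":-0.2,"slide":[0,0,0],"spin":0}

```text
time_s: 19.7
ee_pos: [0.3859, 0.4747, 0.3223]
eef_rot: [-1.571, 0.0, -0.093]
force: [1.0, 0.1, 0.6]
grip_width: 0.0565
```

Run:
```python
from h import *
np.set_printoptions(precision=4,suppress=True)
o=get_obs();print(o['time_s'],o['ee_pos'],o['joint_vel'],o['force'])
t=cams.camera("top")
cv2.imwrite('pics/t11c.png',cv2.resize(t[130:270,195:405],None,fx=3.7,fy=3.7,interpolation=cv2.INTER_CUBIC))
s=cams.camera("side");cv2.imwrite('pics/s11.png',s)
cv2.imwrite('pics/s11c.png',cv2.resize(s[145:275,205:345],None,fx=4.4,fy=4.4,interpolation=cv2.INTER_CUBIC))
```

```text
19.7 [0.3859 0.4747 0.3223] [-0.0614 -0.0077  0.0082 -0.0067  0.0006 -0.0213] [1.0327 0.0505 0.5801]
```

View pics/t11c.png

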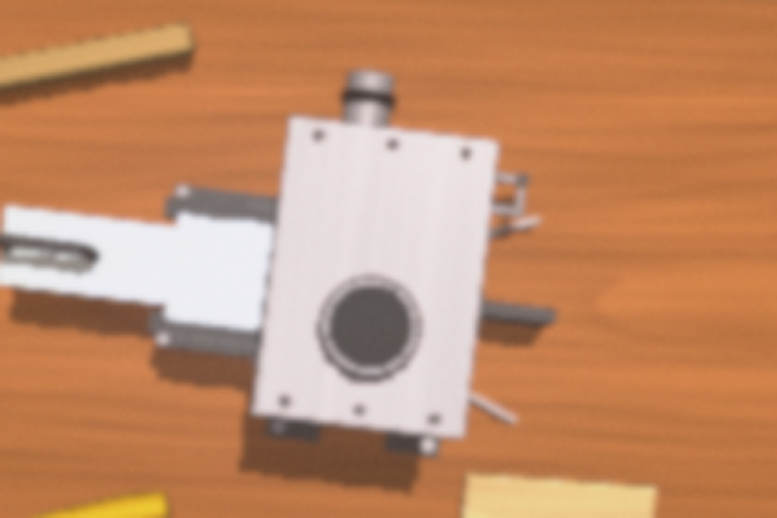

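View pics/s11c.png

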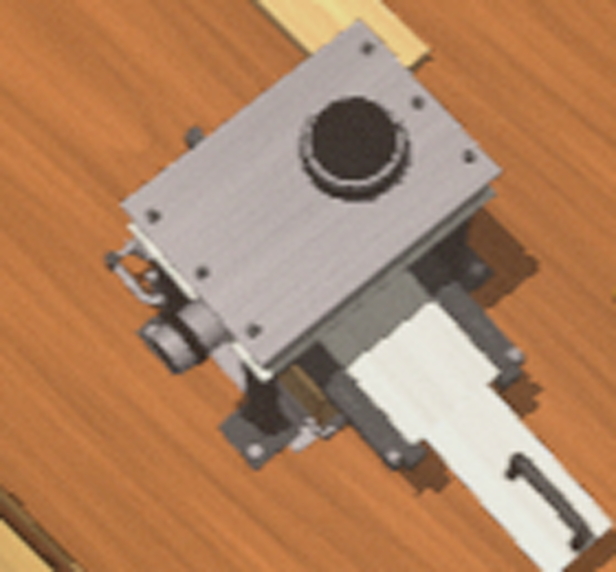

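Run:
```python
from h import *
a=onz("side",(np.array([(480,437),(526,503)])+.5)/3.6-.5+[170,105],.175)
b=onz("side",(np.array([(517,458),(580,542)])+.5)/4.4-.5+[205,145],.175)
print(a,b,np.linalg.norm((b-a).mean(0)))
# bystanders: image difference vs start
s0=cv2.imread('pics/side0.png').astype(int); s1=cv2.imread('pics/s11.png').astype(int)
d=np.abs(s0-s1).max(2)
for n,(x,y,w,h) in dict(chisel=(340,205,75,45),tape=(385,270,35,22),mallet=(262,285,98,75),glue=(366,315,28,28)).items(): print(n,(d[y:y+h,x:x+w]>60).mean())
```

```text
[[0.56260016 0.13745006 0.175     ]
 [0.57727852 0.20123132 0.175     ]] [[0.57409901 0.22302281 0.175     ]
 [0.58701958 0.28937817 0.175     ]] 0.08750661958244944
chisel 0.0
tape 0.01818181818181818
mallet 0.0
glue 0.0
```

View pics/s11.png

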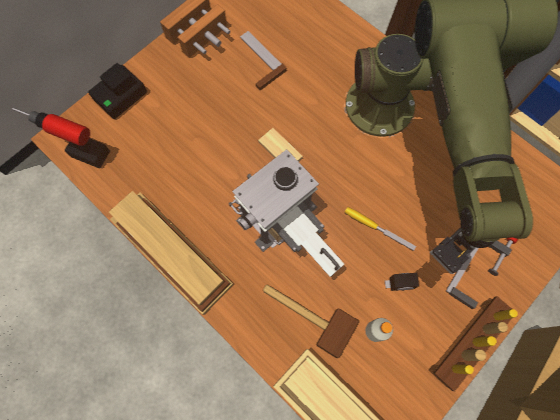

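```bash
python3 -c "
from station import hand_in,get_obs
print(get_obs()['joint_vel']);print(hand_in())"
```

```text
[-0.02457578 -0.00426008  0.00059106  0.00219997 -0.00240843  0.00157179]
the job is handed in; nothing more can be done
None
```

The drawer is home in its bay with the keeper shut, the gate is drawn out to its end stop, and I handed the job in at about 20 s of the 70 s allowed.

- **Drawer:** I gripped it by its pull, turned it about 39° and pushed it into the bay. Force rose to about 11 N as the eye passed the keeper, dropped again, then climbed to about 18 N at the back stops. The wrist picture before release showed the eye inside the hook and the keeper shut. After I backed off, it still showed the keeper shut, with the drawer still in its bay.
- **Gate:** I drew it out by its handle until the force jumped from about 5 to 30 N. The arm had travelled 89.5 mm by then.
- **Gate check that disagrees slightly:** The final side picture gives 87.5 mm of gate travel. Its error is about 2 mm, so by the picture alone the gate is only just inside the 87 mm limit. The force jump and the plate's shoulders lying against the blocks in the pictures both say it is at the stop.
- **Other things on the bench:** The chisel, mallet and glue show no change in the side picture. The tape's area differs in about 2% of its pixels but it looks in place. I only checked the offcut by eye. The arm ended clear of everything.

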